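# Dock the bridge module, jack up its free end and hold it

### The job

Push the loose bridge module towards the white station until its docking rail sits flush against the station with no gap, then set the red lever jack flat on the bench with its saddle centred under the yellow-marked lift tongue. Pump the jack handle all the way down so that the tongue lifts, let it all the way back up, then press it fully down again; finish while still holding the handle down, with the module's free end raised on the saddle alone so that its feet can be changed. Leave the timer, tape roll and dropper bottle alone.

Things in the scene. Friction and masses are not known exactly. Their poses are not given: they have to be found in the camera images.
- station_face (a point): On the station, a white bench instrument (130 x 150 mm, 92 mm high, with a well plate on top) fixed to the bench, in another place each time: the middle of its flat docking face, 12 mm above the bench. +x points into the station, z up; the face is the plane x = 0. The bridge module stands on its -x side.
- dock_edge (a point): On the loose bridge module: centre of the outer face of its docking rail, a low steel bar (14 mm high, 110 mm wide) at its foot; 7 mm above the bench. Axes as the module's: +x points from its free end to the station. Flush: this point lies in the plane of the station's docking face, both x axes parallel. It starts 25 to 50 mm short of the face, slightly turned.
- tongue_tip (a point): Middle of the outer end face of the module's lift tongue, an aluminium tab 44 mm wide and 10 mm thick (47 to 57 mm above the bench) that sticks out 54 mm from the end panel at the free (-x) end; here the module can be pushed, or gripped across the 44 mm. It lies 190 mm behind dock_edge. Axes as the module's.
- lift_pad (a point): The marked lift point: centre of the yellow disc (30 mm across) on the underside of the lift tongue, 47 mm above the bench at rest, 22 mm in from tongue_tip; the same yellow disc with a black dot is on the tongue's upper side. Jacked up it rises about 14 mm and the module tilts about its docking rail, the saddle sliding a few mm under it.
- jack_grip (a point): Centre of the grip block of the red lever jack: the block is 34 mm wide across the jack (y), 44 mm long (x), its top 54 mm above the bench; this point is 30 mm above the jack's underside. Axes as the jack's: +x points to the saddle, z up. The saddle's axis is 71 mm ahead (+x), the handle's pivot 39 mm behind. The base reaches from 129 mm behind to 87 mm ahead of it.
- saddle_top (a point): Centre of the jack's round saddle (28 mm across), on its top; 40 mm above the bench at rest, so it slides under the tongue with 7 mm to spare. It rises straight up, 33 mm per rad of handle, 20 mm in all.
- handle_pivot (a point): Axis of the handle's pivot, 36 mm above the jack's underside; the axis runs along the jack's y.
- paddle_top (a point): Centre of the upper face of the black paddle (34 x 44 mm) at the handle's end, where it is pressed down. At handle value q the handle slopes up 0.65 - q rad from level towards jack -x; the paddle is 105 mm along it from the pivot, its face 8 mm above the handle's line. It goes from about 106 mm above the bench (q = 0) to 49 mm (q = 0.6), and 25 mm further out.
- handle (a joint): Jack handle, rad: 0 raised (0.65 rad above level), 0.6 fully down. A spring and the load push it back up whenever it is let go; pressing the paddle takes about 3 to 7 N.
- module: The loose bridge module: aluminium deck with white skirts, 110 mm wide, 76 mm high, about 0.8 kg; slides on the bench when pushed gently (under 10 N). Origin at the centre of its underside, 70 mm behind dock_edge.
- jack: The loose red lever jack, about 0.9 kg; base 216 x 54 mm, 8 mm thick. Origin on its underside, 4 mm behind and 30 mm below jack_grip. To work, its +x points along the module's +x, saddle under the tongue.
- saddle: The jack's moving saddle, polished and greased: the tongue slides on it easily.
- timer: White digital timer lying on the bench, 66 x 66 x 19 mm; leave alone.
- tape_roll: Roll of beige tape lying flat, 96 mm across, 25 mm high; leave alone.
- dropper_bottle: Small dropper bottle with a green cap, 26 mm across, 64 mm high; leave alone.

How it is judged:
On the way, in this order (a step that is already met when the one before it is completed fails the run):
1. the module is butted flush against the station (x of dock_edge in the frame of station_face above -0.004 m and angle between the x axis of module and the x axis of station_face, either way round below 0.04 rad and linear speed of module below 0.02 m/s), for 0.2 s.
2. the jack stands flat with its saddle under the marked lift point (horizontal distance between saddle_top and lift_pad below 0.01 m and angle between jack's own z axis and vertical below 0.03 rad and height (world z) of jack below 0.003 m and value of joint handle below 0.1 rad and linear speed of jack below 0.02 m/s), for 0.2 s.
3. the handle is pumped fully down and the tongue lifts (value of joint handle above 0.53 rad and height (world z) of lift_pad above 0.055 m), for 0.1 s.
4. the handle is back up and the module down on its feet (value of joint handle below 0.12 rad and height (world z) of lift_pad below 0.0495 m), for 0.1 s.
At the end, for the whole second after the job is handed in: Fingers still press the jack handle (over 1 N), held at 0.53 rad or more; lift point 55 mm or more above the bench, carried by the saddle (within 13 mm of its centre), not by the arm; docking rail within 5 mm of the station face and parallel within 0.05 rad; jack flat, module still (all of step 3 and contact force between the fingers and jack above 1 N and contact force between saddle and module above 0.8 N and horizontal distance between saddle_top and lift_pad below 0.013 m and contact force between each of the arm, the fingers and module below 0.2 N and x of dock_edge in the frame of station_face above -0.005 m and angle between the y axis of module and the y axis of station_face, either way round below 0.05 rad and angle between jack's own z axis and vertical below 0.05 rad and linear speed of module below 0.02 m/s); the arm keeps its last pose, push and grip.
It fails at once if the timer, tape roll or dropper bottle is disturbed (distance of any of timer, tape_roll, dropper_bottle from where it was at the start of the episode above 0.02 m).
It fails at once if the module or the jack is tipped over (angle between module's own z axis and vertical above 0.2 rad or angle between jack's own z axis and vertical above 0.3 rad).
It also fails if it takes over 67 s, if anything falls off the work surface, if the arm or the gripper's body presses on something with over 40 N, if the wrist force passes 120 N, or if a joint passes its speed limit or range.

### The arm

A 6-joint arm with a two-finger parallel gripper is mounted at the origin on a cart in front of the work surface, level with it; the furniture and walls round the work are solid. World frame = base frame: x ahead of the robot, y to its left, z up, the work surface at z = 0. Lengths are in m, angles in rad, forces in N, time in s.
With the tool pointing down it reaches from about 0.3 to 0.85 m from the base axis. Payload 5.4 kg.
Tool frame: the origin (TCP) lies at the very end of the fingers, on their centre line; the grasp point (between the pads) lies 19 mm behind it; z points along the fingers, y is the line along which they close (so a half turn about z gives the same grasp; the last joint's range is limited). The gripper opens to 85 mm and grips with 20 to 120 N. Pads are 22 mm wide; open, the fingers measure 114 mm over their backs; the gripper's body (76 mm by 85 mm) begins 54 mm behind the grasp point. The pads swing forward as they close: fully open they stand 13 mm farther back than shut.
Start: joints at [-1.439, 0.158, 1.597, -0, 1.386, -0.21], TCP at [0.193, -0.542, 0.21] pointing down, gripper open.
Joint ranges: [-2.91, 2.91], [-0.94, 2.29], [0.18, 2.7], [-1.29, 4.43], [0.17, 2.64], [-3, 3]. Speed limits (rad/s): [2.57, 2.57, 3.14, 3.14, 3.14, 3.14].

### API

Orientations are given as a unit quaternion [w, x, y, z].
In Python, from rig import manip gives the robot as it stands. The module is installed in compiled form; this text tells all that it offers. Calls block until the motion is done:
- manip.move_pose(position, orientation): joint-space move of the TCP to a pose.
- manip.move_linear(position, velocity=0.15, frame=None, guard=None): straight line of the TCP; frame=None keeps the orientation; velocity is the mean speed in m/s. With guard (N) it stops when the force on the tool has changed by that much, and returns True; else False.
- manip.move_joints(angles): joint-space move.
- manip.open_gripper() and manip.close(strength=None): open the fingers fully, or close them until they stop; strength is the grip in N (None keeps the last).
- manip.wait(seconds).
- manip.inverse_kinematics(position, orientation): joint angles nearest the present ones, or None.
- manip.snapshot(name): name is "scene" or "top" or "wrist"; returns the picture (480x640x3 uint8, red, green, blue); there is no depth.
- manip.calibration(name): a dict with "fx", "fy", "cx", "cy" (pixels), "D" ([k1, k2, p1, p2, k3] as OpenCV has them; the pictures are not rectified), "xyz" and "attitude" of the camera in the world; the wrist camera has in their place "tool_from_camera" (4x4, takes a point from camera to tool coordinates, whose origin is the TCP and whose axes are the flange's). Camera axes: x right, y down, z forward; pixel columns grow to the right and rows downward; lengths in m; the calibration is good to about 2 mm. A picture is of the moment at which its call begins: read the wrist's pose just before it. calibration takes no time and is no camera call.
A pose or a line that the arm cannot do raises manip.Unreachable and nothing moves.
- manip.hand_in(): hands the job in; it is judged then, once.
Readings, each from a call of its own:
- manip.read_t(): time.
- manip.read_qpos(): joint angles.
- manip.read_qvel(): joint speeds.
- manip.read_joint_torque(): joint torques, N m.
- manip.read_tcp_pos(): TCP position.
- manip.read_tool_rot(): TCP orientation.
- manip.read_wrist_force(): force on the tool from outside, world axes, zero at the start.
- manip.read_moment(): the same for the moment, N m.
- manip.read_grip_width(): opening from 0.0 (shut) to 1.0 (fully open).
- manip.read_grip_force(): force on a finger pad.
Only numpy, scipy, OpenCV 4.12 (cv2) and the standard library are available. Lean on these libraries where they do the work, as an engineer would, in place of code of your own. Each camera call takes 0.05 s, during which the arm holds its last target. There are 200 camera calls.

## Working session

There is one attempt and no reset: what is moved stays moved. The work goes in short steps, each a Python script; the robot and the scene stay as the last script left them, time stands still between calls to the robot, and variables do not carry over. Pictures are saved under pics/ and viewed, at most 10 in all, crops included, and the job is handed in when it is done.

```bash
mkdir -p pics; python3 - <<'E'
from rig import manip as m
import cv2
for n in ("scene","top"):
    cv2.imwrite(f"pics/{n}0.png",m.snapshot(n)[:,:,::-1]); print(n,m.calibration(n))
print(m.calibration("wrist"),m.read_t(),m.read_tool_rot())
E
```

```text
scene {'fx': 475.10099666147227, 'fy': 475.10099666147227, 'cx': 321.5045152885923, 'cy': 233.68273693518756, 'D': array([-0.03039999,  0.        ,  0.        ,  0.        ,  0.        ]), 'xyz': array([0.13863545, 0.78614134, 0.77479912]), 'attitude': array([ 0.10682323, -0.24192798,  0.88211728, -0.38978039])}
top {'fx': 591.7444805302777, 'fy': 591.7444805302777, 'cx': 322.4128883904455, 'cy': 238.46656448460024, 'D': array([0.00575603, 0.        , 0.        , 0.        , 0.        ]), 'xyz': array([0.43856187, 0.14234824, 1.53109152]), 'attitude': array([ 0.0284612 , -0.70230278,  0.71077345, -0.02760188])}
{'fx': 377.92423022464806, 'fy': 377.92423022464806, 'cx': 316.1416951149952, 'cy': 231.88274878911957, 'D': array([0.02495495, 0.        , 0.        , 0.        , 0.        ]), 'tool_from_camera': array([[ 2.18272597e-04, -9.60248111e-01, -2.79147844e-01,
         7.08657001e-02],
       [ 9.99999968e-01,  1.73902788e-04,  1.83711850e-04,
        -1.04305168e-03],
       [-1.27864369e-04, -2.79147875e-01,  9.60248118e-01,
        -1.64757274e-01],
       [ 0.00000000e+00,  0.00000000e+00,  0.00000000e+00,
         1.00000000e+00]])} 0.1 [-8.57452829e-04  9.85433047e-01  1.70061676e-01  2.62299879e-05]
```

View pics/top0.png

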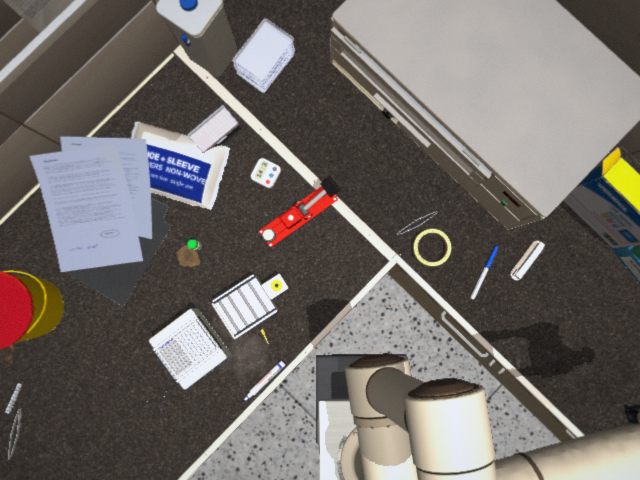

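View pics/scene0.png

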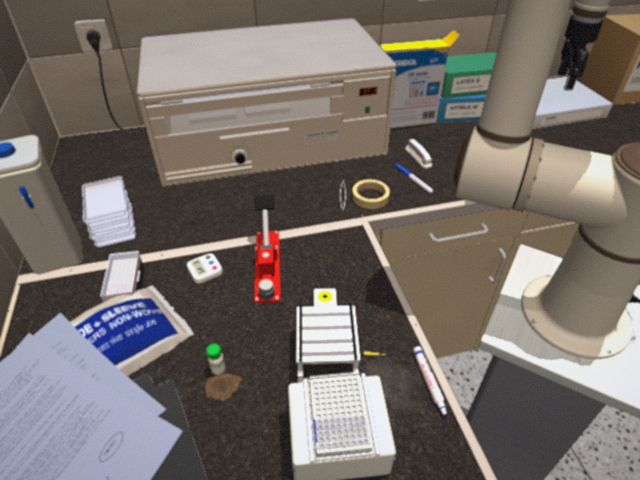

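Top view: station ~(188,348), module ~(245,307) with the tongue dot at (277,286), jack from (268,235) to its paddle at (328,187), timer (265,173), bottle (193,244), tape (432,247). I'll enlarge the work region.

```bash
cat > h.py <<'E'
import numpy as np, cv2
from rig import manip as m
from scipy.spatial.transform import Rotation as R
def rot(q): q=np.asarray(q); return R.from_quat([q[1],q[2],q[3],q[0]])
def pose(n):
    c=m.calibration(n)
    if n=="wrist":
        T=np.eye(4);T[:3,:3]=rot(m.read_tool_rot()).as_matrix();T[:3,3]=m.read_tcp_pos();T=T@c["tool_from_camera"]
    else:
        T=np.eye(4);T[:3,:3]=rot(c["attitude"]).as_matrix();T[:3,3]=c["xyz"]
    return c,T
def K(c): return np.array([[c["fx"],0,c["cx"]],[0,c["fy"],c["cy"]],[0,0,1.]])
def px2w(c,T,uv,z):
    p=cv2.undistortPoints(np.array(uv,float).reshape(-1,1,2),K(c),c["D"])[:,0]
    d=np.c_[p,np.ones(len(p))]@T[:3,:3].T
    return T[:3,3]+d*((np.atleast_1d(z)-T[2,3])/d[:,2])[:,None]
def w2px(c,T,P):
    Ti=np.linalg.inv(T)
    return cv2.projectPoints(np.array(P,float).reshape(-1,1,3),cv2.Rodrigues(Ti[:3,:3])[0],Ti[:3,3],K(c),c["D"])[0][:,0]
def down(yaw):  # tool z down, tool x at heading yaw
    r=R.from_matrix(np.array([[np.cos(yaw),np.sin(yaw),0],[np.sin(yaw),-np.cos(yaw),0],[0,0,-1]]))
    q=r.as_quat(); return np.array([q[3],q[0],q[1],q[2]])
E
python3 - <<'E'
from h import *
im=cv2.imread("pics/top0.png")
cv2.imwrite("pics/top0c.png",cv2.resize(im[170:395,140:345],None,fx=2.6,fy=2.6,interpolation=cv2.INTER_CUBIC)) 
c,T=pose("top")
print(px2w(c,T,[[277,286],[268,235],[328,187],[188,348],[265,173],[193,244],[432,247]],[.057,.04,.1,.09,.019,.064,.025]).round(3))
E
```

```text
[[ 0.439  0.258  0.057]
 [ 0.568  0.281  0.04 ]
 [ 0.678  0.128  0.1  ]
 [ 0.293  0.47   0.09 ]
 [ 0.73   0.29   0.019]
 [ 0.545  0.465  0.064]
 [ 0.533 -0.136  0.025]]
```

View pics/top0c.png

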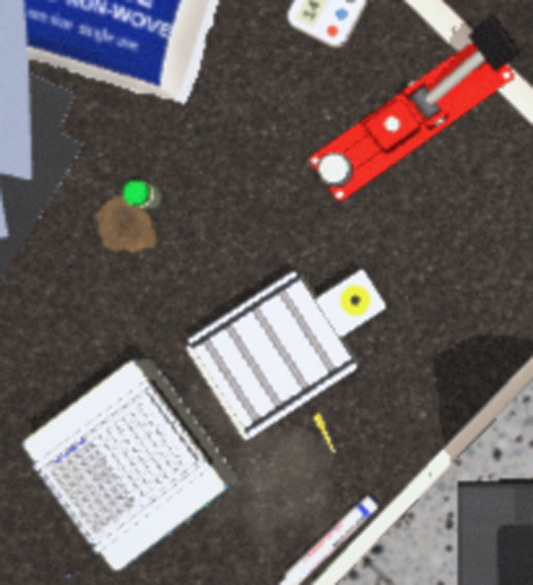

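```bash
python3 - <<'E'
from h import *
m.move_pose([0.47,0.24,0.26],down(2.16)); m.wait(.3)
c,T=pose("wrist"); np.save("T1.npy",T)
im=m.snapshot("wrist")[:,:,::-1]; cv2.imwrite("pics/w1.png",im)
print(m.read_t(),m.read_tcp_pos(),m.read_qpos())
E
```

```text
3.3667 [0.47008642 0.23986579 0.25999949] [ 2.42615267e-01  4.55360978e-03  1.66157791e+00  1.93058562e-05
  1.47547375e+00 -3.46234548e-01]
```

View pics/w1.png

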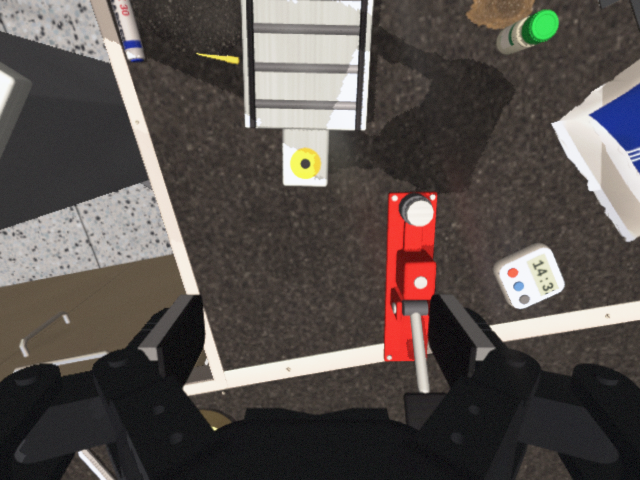

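Wrist view: tongue dot (306,164), tongue end corners (283,185)/(327,187), saddle (419,211), grip-block dot (421,283), jack base edges ~(390,194)-(386,361). Next, one look above the station.

```bash
python3 - <<'E'
from h import *
m.move_pose([0.36,0.36,0.26],down(2.16)); m.wait(.3)
c,T=pose("wrist"); np.save("T2.npy",T)
im=m.snapshot("wrist")[:,:,::-1]; cv2.imwrite("pics/w2.png",im)
print(m.read_t(),m.read_tcp_pos())
T1=np.load("T1.npy"); f=lambda uv,z:px2w(c,T1,uv,z)[:,:2]
P=f([[306,164],[283,185],[327,187],[245,127],[366,130],[419,211],[421,283],[390,194],[437,193],[386,361],[413.5,315]],[.057,.057,.057,.076,.076,.04,.054,.008,.008,.008,.04]); print(P.round(4))
h=lambda v:np.arctan2(v[1],v[0])
print("module hd",h(P[1]-P[2])+np.pi/2-np.pi, h(P[3]-P[4])-np.pi/2,"jack",h(P[5]-P[6]),h(P[7]-P[9]),h(P[7]-P[8])-np.pi/2, np.linalg.norm(P[5]-P[6]),np.linalg.norm(P[1]-P[2]),np.linalg.norm(P[3]-P[4]))
E
```

```text
4.4083 [0.36066903 0.35942361 0.25992464]
[[0.4438 0.262 ]
 [0.4362 0.2325]
 [0.4731 0.2548]
 [0.3803 0.2609]
 [0.4711 0.3185]
 [0.5689 0.285 ]
 [0.614  0.225 ]
 [0.5416 0.2813]
 [0.5843 0.3111]
 [0.6661 0.1064]
 [0.6381 0.1865]]
module hd -4.168778360849003 -4.146815898995067 jack 2.2145363520143464 2.189484655641836 -4.10297459752517 0.07513630130820831 0.04307088291198554 0.10746612026484784
```

View pics/w2.png

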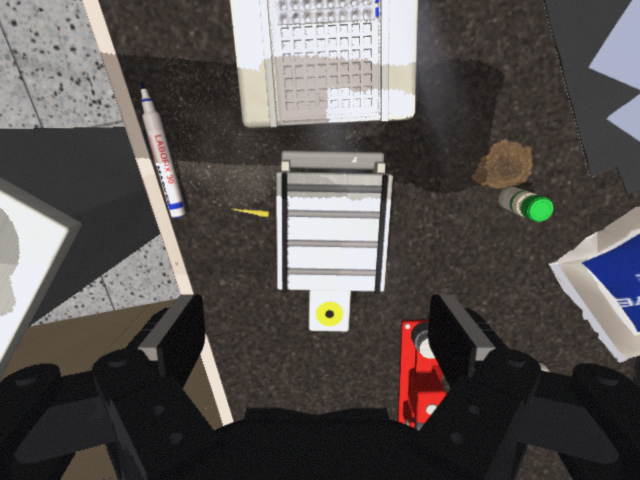

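Station front top edge runs (243,126)–(414,118); docking rail edge (282,153)–(385,153); tongue dot (330,314), tongue corners (309,330)/(349,331). The module is turned a few hundredths relative to the station.

```bash
python3 - <<'E'
from h import *
c=m.calibration("wrist");T=np.load("T2.npy");f=lambda uv,z:px2w(c,T,uv,z)[:,:2]
h=lambda v:np.arctan2(v[1],v[0])
P=f([[243,126],[414,118],[282,152],[385,152],[278,290],[385,292],[330,314],[309,331],[349,331],[278,290],[276,176],[385,292],[392,174]],[.092,.092,.014,.014,.076,.076,.057,.057,.057,.076,.076,.076,.076])
print(P.round(4))
for a,b in((0,1),(2,3),(4,5),(7,8)): print(a,h(P[a]-P[b])+1.5*np.pi,np.linalg.norm(P[a]-P[b]))
print(h(P[10]-P[9]),h(P[12]-P[11]), h((P[2]+P[3])/2-P[6]))
im=cv2.imread("pics/w2.png"); hsv=cv2.cvtColor(im,cv2.COLOR_BGR2HSV)
for n,TT in(("w1",np.load("T1.npy")),("w2",T)):
    hsv=cv2.cvtColor(cv2.imread(f"pics/{n}.png"),cv2.COLOR_BGR2HSV)
    k=cv2.inRange(hsv,(22,150,120),(35,255,255))
    N,L,S,C=cv2.connectedComponentsWithStats(k)
    for i in range(1,N):
        if S[i,4]>150: print(n,C[i],S[i],px2w(c,TT,C[i],.057))
# top view estimate of station
ct,Tt=pose("top")
q=np.array([[25,440],[115,568]])/2.6+[140,170]
Q=px2w(ct,Tt,q,.092)[:,:2]; print("top far edge",Q,h(Q[0]-Q[1]))
E
```

```text
[[0.2716 0.3821]
 [0.3879 0.4672]
 [0.3079 0.3735]
 [0.3991 0.4342]
 [0.3791 0.263 ]
 [0.4698 0.3209]
 [0.444  0.2618]
 [0.4365 0.232 ]
 [0.4729 0.2563]
 [0.3791 0.263 ]
 [0.3168 0.359 ]
 [0.4698 0.3209]
 [0.4046 0.4196]]
0 2.2028135372296567 0.14415879166032528
2 2.1580860210496073 0.10962611854134469
4 2.1387407290001548 0.10759417804102095
7 2.1593197254995626 0.043775418992077014
2.1464912412335435 2.1550061793985744 2.1379186224738946
w1 [224.64779874  58.28301887] [200  54  39  10 159] [[0.33279132 0.29923195 0.057     ]]
w1 [305.42222222 162.99316239] [291 148  29  30 585] [[0.44278308 0.26244437 0.057     ]]
w2 [329.04255319 313.38061466] [317 302  25  24 423] [[0.44270748 0.2617976  0.057     ]]
top far edge [[0.31469984 0.56215131]
 [0.1972125  0.47804302]] 0.6213125164167184
```

```bash
python3 - <<'E'
from h import *
u=np.array([np.cos(2.197),np.sin(2.197)]); p=np.array([.4427,.262])
m.move_pose([*p,.12],down(2.150))
m.move_linear([*p,.031],.08); m.close(30); print("w",m.read_grip_width(),m.read_grip_force())
a=p+u*.018
m.move_linear([*a,.031],.04,down(2.197)); print(m.read_wrist_force())
g=m.move_linear([*(a+u*.040),.031],.03,guard=15)
t=m.read_tcp_pos(); print(g,t,(t[:2]-p)@u,m.read_wrist_force()); m.wait(.3)
print(m.read_wrist_force(),m.read_t())
E
```

```text
w 0.4923684515664341 30.08527636528015
[2.85039142 1.26207791 4.05051412]
True [0.42752965 0.28503705 0.03160906] 0.02755689187132371 [ 3.16705787 -0.75729918  0.62630337]
[ 1.61125536 -2.15173563 -2.31283713] 8.4667
```

```bash
python3 - <<'E'
from h import *
u=np.array([np.cos(2.197),np.sin(2.197)]); p=np.array([.4427,.262])
for i in range(3):
    t=m.read_tcp_pos(); f0=m.read_wrist_force()
    g=m.move_linear([*(t[:2]+u*.015),.031],.02,guard=22)
    t=m.read_tcp_pos(); print(g,(t[:2]-p)@u,f0.round(1),m.read_wrist_force().round(1)); m.wait(.2)
    if g and i: break
m.open_gripper(); t=m.read_tcp_pos()
m.move_linear([t[0],t[1],.26],.2)
m.move_pose([0.41,0.29,0.26],down(2.197)); m.wait(.3)
c,T=pose("wrist"); np.save("T3.npy",T)
im=m.snapshot("wrist")[:,:,::-1]; cv2.imwrite("pics/w3.png",im); print(m.read_t())
k=cv2.inRange(cv2.cvtColor(im,cv2.COLOR_BGR2HSV),(22,150,120),(35,255,255))
N,L,S,C=cv2.connectedComponentsWithStats(k)
for i in range(1,N):
    if S[i,4]>150: print(C[i],S[i],px2w(c,T,C[i],.057))
E
```

```text
True 0.029154958015068032 [ 1.6 -2.2 -2.3] [ 3.4 -3.1 -2.7]
True 0.028833775886323184 [ 4.6 -1.3 -2.3] [ 4.1 -1.9 -2. ]
12.1083
[329.89373814 210.91081594] [317 198  27  27 527] [[0.4293395  0.28743605 0.057     ]]
```

View pics/w3.png

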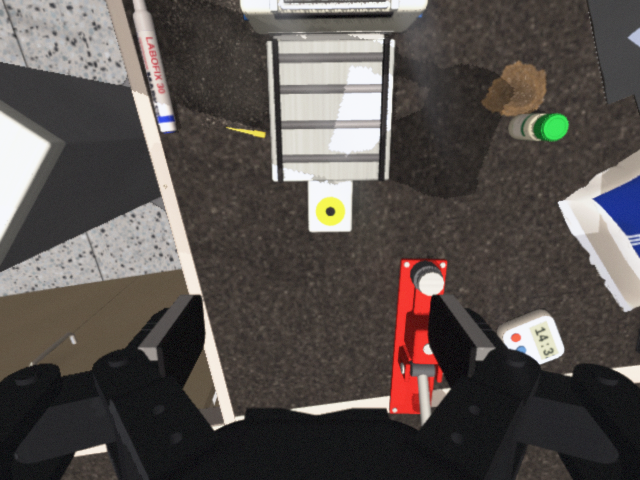

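The module is flush: it stops hard at 22 N, and the station edge (row ~33) meets the deck (row ~35). Its tongue dot is at (330,211) and the jack saddle at (429,284). Now I'll grip the jack.

```bash
python3 - <<'E'
from h import *
c=m.calibration("wrist")
T3=np.load("T3.npy"); Q=px2w(c,T3,[[403,261],[446,260],[391,413],[429,284],[429,350]],[.008,.008,.008,.04,.054])[:,:2]
d=Q[0]-Q[2]; print(Q.round(4),np.arctan2(d[1],d[0]))
hj=2.195; j=np.array([.6135,.2252])
m.move_pose([*j,.13],down(hj))
m.move_linear([*j,.018],.1); m.close(60); m.wait(.2)
print(m.read_grip_width(),m.read_grip_force(),m.read_tcp_pos())
m.move_linear([*j,.05],.08); m.wait(.3)
c,T=pose("wrist"); np.save("T4.npy",T)
im=m.snapshot("wrist")[:,:,::-1]; cv2.imwrite("pics/w4.png",im); print(m.read_t(),m.read_wrist_force().round(1),m.read_moment().round(2))
tc=m.read_tcp_pos(); u=np.array([np.cos(hj),np.sin(hj)])
print("expect saddle px",w2px(c,T,[*(tc[:2]+.071*u),.04+.032]), "dot",w2px(c,T,[*tc[:2],.054+.032]))
E
```

```text
[[0.5427 0.2811]
 [0.5825 0.3115]
 [0.6659 0.1061]
 [0.5696 0.2822]
 [0.6143 0.2236]] 2.184211673761169
0.37485639119236597 63.722065687179565 [0.61354703 0.22506198 0.01843595]
15.9917 [-0.3  0.6 -9.4] [0.   0.03 0.02]
expect saddle px [[315.55924951 124.27548259]] dot [[315.49973853 319.72763777]]
```

View pics/w4.png

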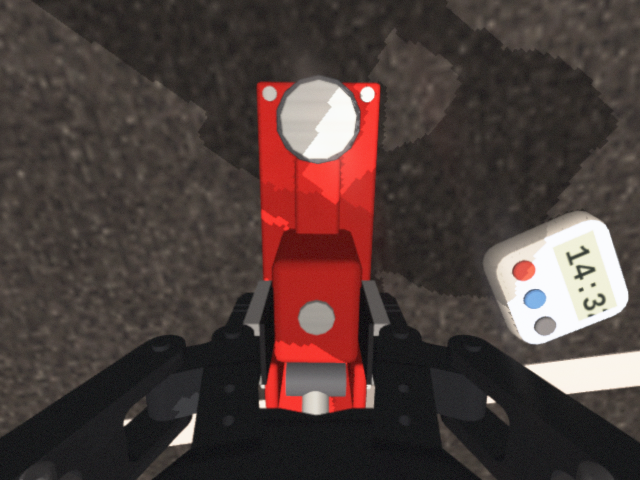

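Saddle seen at (319,119), ~2 mm ahead of expected (315.6,124); the jack is held square and level. Now insert it.

```bash
python3 - <<'E'
from h import *
H=2.197; u=np.array([np.cos(H),np.sin(H)]); g=np.array([.4702,.2271]); pre=g-.065*u
m.move_linear([*pre,.05],.15,down(H))
m.move_linear([*pre,.0205],.08); m.wait(.1)
print(m.move_linear([*g,.0205],.06,guard=12), m.read_tcp_pos())
print(m.move_linear([*g,.0165],.02,guard=7), m.read_tcp_pos()); m.wait(.2)
c,T=pose("wrist"); np.save("T5.npy",T)
im=m.snapshot("wrist")[:,:,::-1]; cv2.imwrite("pics/w5.png",im); print(m.read_t(),m.read_wrist_force().round(1))
print("pad top px exp",w2px(c,T,[.4282,.2868,.057]),w2px(c,T,[.4293,.2874,.057]))
E
```

```text
False [0.47054325 0.22685366 0.02059638]
True [0.47111953 0.2270472  0.01841671]
19.2417 [ 0.3 -0.5  5.5]
pad top px exp [[316.01393696 116.15896593]] [[319.91529961 116.68040801]]
```

View pics/w5.png

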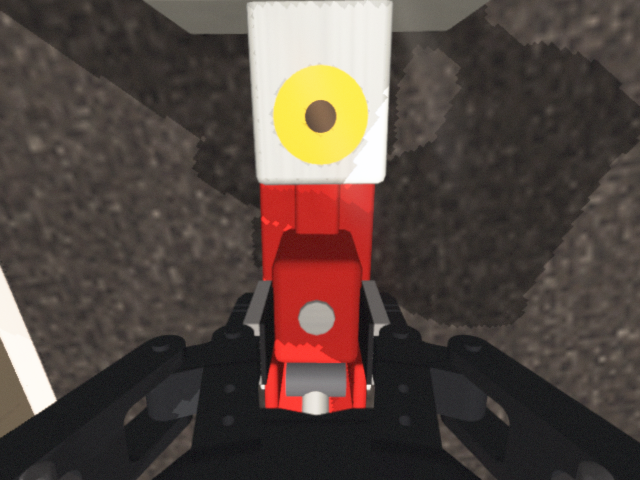

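Pad dot at (320.5,116.5), which puts it within ~1 mm of the computed saddle position. Release and do the first pump.

```bash
cat >> h.py <<'E'
H=2.197; U=np.array([np.cos(H),np.sin(H)]); PIV=np.array([.4936,.1977])
def face(q,dz=0):
    a=.65-q; s=.105*np.cos(a)-.008*np.sin(a); return [*(PIV-U*s),.036+.105*np.sin(a)+.008*np.cos(a)+dz]
def press(final):
    for q in (0.15,.3,.45,.56):
        m.move_linear(face(q),.06)
        print(q,m.read_tcp_pos().round(4),m.read_wrist_force().round(1))
    g=m.move_linear(face(.6,final),.02,guard=12); m.wait(.4)
    print("end",g,m.read_tcp_pos().round(4),np.round(face(.6),4),m.read_wrist_force().round(1),m.read_t())
E
python3 - <<'E'
from h import *
m.open_gripper(); m.wait(.3); t=m.read_tcp_pos()
m.move_linear([t[0],t[1],.19],.15); m.close(30)
f=face(0); m.move_pose([f[0],f[1],.16],down(H))
m.move_linear(face(0,.02),.08); m.wait(.2); print(m.read_wrist_force().round(1))
press(-.001)
c,T=pose("wrist"); cv2.imwrite("pics/w6.png",m.snapshot("wrist")[:,:,::-1])
cv2.imwrite("pics/s6.png",cv2.resize(m.snapshot("scene")[180:420,200:440,::-1],None,fx=2.5,fy=2.5,interpolation=cv2.INTER_CUBIC))
E
```

```text
[0.5 0.6 0.4]
0.15 [0.5451 0.1263 0.0933] [-0.9  0.3  0.7]
0.3 [0.5495 0.12   0.079 ] [ 0.6 -0.2  1.9]
0.45 [0.5527 0.1157 0.0643] [-0.5  0.1  2. ]
0.56 [0.5543 0.1136 0.0532] [-0.9 -0.8  2.7]
end False [0.555  0.113  0.0483] [0.5548 0.1131 0.0492] [ 1.  -1.4  5.1] 26.2083
```

View pics/s6.png

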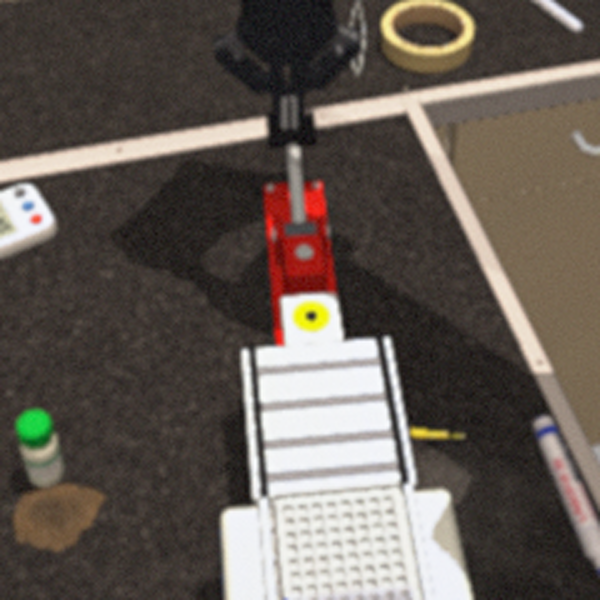

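The fingertips sit on the paddle, with the tongue dot at (311,316) over the jack. I'll push to the stop to be sure, then release and press again.

```bash
python3 - <<'E'
from h import *
def stop():
    g=m.move_linear(face(.6,-.006),.01,guard=8); m.wait(.3); print("stop",g,m.read_tcp_pos().round(4),m.read_wrist_force().round(1))
stop()
for q in (.45,.3,.15,0): m.move_linear(face(q),.06)
m.move_linear(face(0,.025),.08); m.wait(.7); print(m.read_wrist_force().round(1),m.read_t())
top=lambda: m.snapshot("scene")
a=top()
press(-.001); stop()
b=top(); m.wait(.5)
c,T=pose("scene")
for im in(a,b):
    k=cv2.inRange(cv2.cvtColor(im,cv2.COLOR_RGB2HSV),(22,120,120),(35,255,255)); k[:280]=0;k[320:]=0;k[:,:310]=0;k[:,345:]=0
    M=cv2.moments(k,True); p=[M["m10"]/M["m00"],M["m01"]/M["m00"]]; print(np.round(p,2),M["m00"],[px2w(c,T,p,z)[0].round(4) for z in(.057,.071)])
print("rest/lift px pred",w2px(c,T,[[.4287,.287,.057],[.4287,.287,.071]]))
cv2.imwrite("pics/s7.png",cv2.resize(np.hstack([a[220:400,240:390],b[220:400,240:390]])[:,:,::-1],None,fx=2.6,fy=2.6,interpolation=cv2.INTER_CUBIC)); print(m.read_t(),m.read_wrist_force().round(1))
E
```

```text
stop False [0.5549 0.1132 0.0433] [1.8 0.  3.7]
[ 0.3 -0.3 -0.3] 30.1833
0.15 [0.5453 0.1263 0.0935] [0.3 0.1 1. ]
0.3 [0.5495 0.12   0.0791] [ 0.7 -0.4  1. ]
0.45 [0.5527 0.1157 0.0643] [-1.   0.1  3.1]
0.56 [0.5543 0.1136 0.0532] [-1.   0.3  3.4]
end False [0.555  0.113  0.0483] [0.5548 0.1131 0.0492] [-0.3 -1.   3.8] 33.0167
stop False [0.5549 0.1131 0.0433] [ 1.7 -1.   3.9]
[323.63 307.54] 106.0 [array([0.4298, 0.287 , 0.057 ]), array([0.4241, 0.2967, 0.071 ])]
[324.12 305.81] 124.0 [array([0.4311, 0.2829, 0.057 ]), array([0.4254, 0.2927, 0.071 ])]
rest/lift px pred [[324.12336031 307.76031391]
 [324.15201438 303.08600554]]
34.5167 [ 1.8 -0.6  4.3]
```

View pics/s7.png

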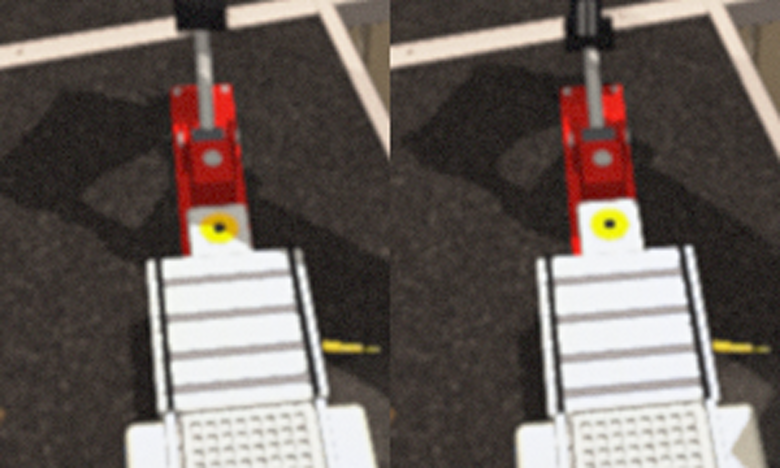

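The lift looks only partial (about 2 px of the expected 4.7), and the stop was not reached. I'll press further.

```bash
python3 - <<'E'
from h import *
print(m.read_grip_width())
f=face(.6)
for z in np.arange(.040,.017,-.003):
    g=m.move_linear([f[0],f[1],z],.02,guard=10); m.wait(.1); F=m.read_wrist_force(); print(g,m.read_tcp_pos().round(4),F.round(1))
    if g or F[2]>14: break
b=m.snapshot("scene"); cv2.imwrite("pics/s8.png",cv2.resize(b[190:340,260:380,::-1],None,fx=4,fy=4,interpolation=cv2.INTER_CUBIC)); print(m.read_t())
c,T=pose("scene")
k=cv2.inRange(cv2.cvtColor(b,cv2.COLOR_RGB2HSV),(22,120,120),(35,255,255)); k[:280]=0;k[320:]=0;k[:,:310]=0;k[:,345:]=0
M=cv2.moments(k,True); print(M["m10"]/M["m00"],M["m01"]/M["m00"])
E
```

```text
-0.0034838184402539783
False [0.5546 0.1131 0.0399] [ 1.5 -0.8  4.4]
False [0.5547 0.113  0.0369] [ 0.1 -1.1  5.1]
False [0.5548 0.113  0.034 ] [ 0.5 -1.8  5.1]
False [0.5549 0.113  0.0311] [ 0.2 -2.   4. ]
False [0.555  0.113  0.0281] [ 1.7 -2.7  4.6]
True [0.5552 0.1129 0.0274] [-3.7 -0.3 11.4]
36.8833
324.24603174603175 304.7936507936508
```

View pics/s8.png

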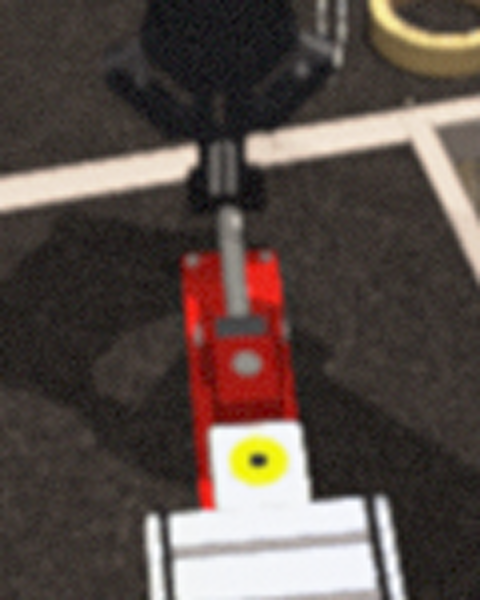

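```bash
python3 - <<'E'
from h import *
c,T=pose("scene"); t=m.read_tcp_pos(); F=m.read_wrist_force(); M=m.read_moment(); print(t,F.round(2),M.round(3),m.read_t())
P=[t,t+[0,0,.02],t+[0,0,.04],[*face(.6)[:2],.049],[*(np.array(face(.6)[:2])+.022*U),.049],[*(np.array(face(.6)[:2])-.022*U),.049],[*PIV,.036]]
print(((w2px(c,T,P)-[260,190])*4).round(0))
im=cv2.imread("pics/s8.png"); print(im[130:260:5,222].tolist())
E
```

```text
[0.55520968 0.11289435 0.02735596] [-3.76 -0.08  9.71] [-0.082  0.677 -0.006] 36.8833
[[220. 209.]
 [220. 183.]
 [219. 157.]
 [220. 182.]
 [223. 208.]
 [217. 156.]
 [236. 333.]]
[[36, 35, 37], [31, 28, 28], [42, 45, 46], [66, 69, 74], [68, 72, 75], [64, 66, 67], [62, 65, 68], [60, 63, 67], [64, 67, 68], [60, 61, 66], [59, 62, 63], [62, 60, 64], [52, 55, 57], [38, 33, 36], [20, 20, 22], [44, 44, 47], [87, 90, 95], [107, 111, 114], [105, 110, 115], [103, 106, 112], [99, 106, 109], [99, 104, 108], [101, 106, 109], [99, 106, 106], [88, 93, 104], [84, 90, 118]]
```

The visible finger bottom (row ~192) sits at a height of about 49 mm. The real contact is therefore ~21 mm above the reported TCP, and the stop at 0.0274 is handle-down. I'll use that offset for a full release and second press.

```bash
python3 - <<'E'
from h import *
m.wait(.4)
def dot(n):
    b=m.snapshot("scene"); g=cv2.cvtColor(b,cv2.COLOR_RGB2GRAY).astype(float)[296:316,314:334]
    w=np.clip(90-g,0,None); w[:5]=0;w[16:]=0;w[:,:5]=0;w[:,16:]=0
    ys,xs=np.mgrid[296:316,314:334]; print(n,(w*xs).sum()/w.sum(),(w*ys).sum()/w.sum(),w.sum())
dot("down1"); print(m.read_wrist_force().round(1))
D=-.021
for q in (.45,.3,.15,0): m.move_linear(face(q,D),.06)
m.move_linear(face(0,.025),.1); m.wait(.8); dot("up"); print("up",m.read_wrist_force().round(1),m.read_t())
for q in (0,.15,.3,.45,.56):
    m.move_linear(face(q,D),.06); print(q,m.read_wrist_force().round(1))
g=m.move_linear(face(.6,D-.003),.02,guard=7); m.wait(.6)
print(g,m.read_tcp_pos().round(4),m.read_wrist_force().round(1)); dot("down2"); print(m.read_t())
E
```

```text
down1 324.130081300813 304.7235772357724 123.0
[-4.1 -1.2 10.6]
up 323.9513513513514 306.75135135135133 185.0
up [-0.2  0.2  0.8] 40.4833
0 [-0.4  1.5  0.7]
0.15 [ 0.5 -0.   1.8]
0.3 [0.1 1.1 2.2]
0.45 [-1.   2.4  4.4]
0.56 [-1.   0.4  3.3]
True [0.5551 0.113  0.0275] [-2.7  0.7  9.5]
down2 324.05384615384617 304.68461538461537 130.0
44.0
```

```bash
python3 - <<'E'
from h import *
c,T=pose("scene"); rail=np.array([.4290,.2870])+.168*U
for L in (0,.006,.008,.010,.012,.014):
    th=L/.168; s=-.168*np.cos(th)+.057*np.sin(th); z=.057*np.cos(th)+.168*np.sin(th)
    s2=-.114*np.cos(th)+.076*np.sin(th); z2=.076*np.cos(th)+.114*np.sin(th)
    V=np.array([U[1],-U[0]])
    print(L,w2px(c,T,[[*(rail+U*s),z],[*(rail+U*s2+.055*V),z2],[*(rail+U*s2-.055*V),z2]]).round(2).tolist())
# gradient-based edge rows: tongue/deck edge along column in up vs now
b=m.snapshot("scene"); cv2.imwrite("pics/s9.png",b[:,:,::-1])
a=cv2.imread("pics/scene0.png")
s7=cv2.imread("pics/s7.png")
up=cv2.resize(s7[:,:390],(150,180),interpolation=cv2.INTER_AREA); now=b[220:400,240:390,::-1]
for col in (65,70,95,110):   # deck far edge columns
    for n,i in(("up",up),("now",now)):
        g=cv2.cvtColor(np.ascontiguousarray(i),cv2.COLOR_BGR2GRAY)[90:108,col-1:col+2].mean(1); print(col,n,g.astype(int).tolist())
E
```

```text
0 [[323.99, 307.7], [296.44, 326.71], [357.0, 322.22]]
0.006 [[324.11, 306.6], [296.44, 326.62], [357.34, 322.1]]
0.008 [[324.15, 306.25], [296.45, 326.6], [357.46, 322.08]]
0.01 [[324.19, 305.92], [296.45, 326.61], [357.57, 322.07]]
0.012 [[324.24, 305.6], [296.45, 326.62], [357.69, 322.07]]
0.014 [[324.28, 305.29], [296.45, 326.64], [357.81, 322.09]]
65 up [36, 36, 36, 34, 36, 35, 34, 31, 66, 152, 233, 248, 246, 245, 245, 245, 232, 196]
65 now [35, 40, 48, 57, 54, 54, 51, 88, 170, 238, 246, 246, 246, 246, 246, 240, 210, 172]
70 up [61, 61, 57, 54, 53, 50, 46, 58, 113, 192, 239, 245, 244, 245, 244, 238, 215, 180]
70 now [68, 77, 79, 79, 79, 74, 87, 152, 228, 245, 246, 244, 245, 245, 243, 228, 189, 171]
95 up [137, 137, 141, 157, 181, 207, 232, 242, 244, 244, 244, 245, 245, 239, 214, 179, 172, 200]
95 now [239, 243, 241, 242, 242, 243, 243, 244, 245, 244, 244, 245, 242, 220, 183, 172, 177, 216]
110 up [39, 35, 31, 30, 30, 56, 89, 122, 150, 164, 176, 187, 191, 174, 154, 161, 199, 234]
110 now [40, 35, 33, 48, 110, 170, 184, 194, 211, 219, 223, 220, 196, 167, 163, 181, 228, 245]
```

The dot shifted 2.05 px against 2.1–2.4 predicted for a 12–14 mm lift (8 mm would give 1.45), and the handle is on its hard stop.

```bash
python3 -c "
from rig import manip as m
print(m.read_wrist_force(),m.read_t(),m.hand_in())"
```

```text
the job is handed in; nothing more can be done
[-2.7130583   0.2620207   9.38035923] 44.05 None
```

I handed the job in at 44 s with the module flush, the jack centred within about 1 mm and the handle held on its stop. The camera suggests a lift of about 12 mm and no verdict came back. The first pump stopped short, so there was one extra press and release, and I viewed 11 pictures against the limit of 10.

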